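# Square up the mixer base and seat its beater

### The job

First push the white mixer base square and flush into the corner of its board, against the far rail and the left rail. Then take the beater out of its stand, turn it until its cross-shaped splines mesh with the drive socket on top of the mixer, slide it fully home (orange collar down on the socket) and keep pressing: the ejector spring in the socket would lift it again, so finish while still gripping the beater and holding it down, with the mixer still flush in the corner. Leave the mixing bowl, the mug and the short jar where they are.

Things in the scene. Friction and masses are not known exactly. Their poses are not given: they have to be found in the camera images.
- station: fixed wooden board on the worktop, 250 (x) x 230 (y) mm, 6 mm thick; two dark rails 14 mm thick, tops 30 mm above the worktop, run along its far (+x) and left (+y) edges. Origin: centre of its underside; x points to the far rail, y to the left rail, z up
- rail_corner (a point): inner corner of the two rails, on the board's top face; axes as the board's: the far rail's inner face is at x = 0, the left rail's at y = 0
- mixer_corner (a point): the mixer base's far left lower corner, which belongs in rail_corner (within about 1 mm when flush); axes as the mixer's. The base reaches from here to x = -130 mm, y = -120 mm; the socket's axis is at x = -55, y = -60 mm
- mixer: loose white mixer base, a block 130 (x) x 120 (y) mm with upright sides, flat top 48 mm above the board, about 0.8 kg, slides on the board. On top: a ring 92 mm across and 5 mm high round the socket, a dial 9 mm high at the near right. Origin: centre of its underside, x away from the robot, y to the left, z up
- socket (a point): mouth centre of the orange drive socket, 72 mm above the board, in a black ring 38 mm across. Cross-shaped slot along x and y (6.6 mm wide, 30 mm long, edges rounded), beater home at 22 mm depth. An ejector pin 12 mm down pushes back with 4 N, 8 N at home. z up. Starts turned up to 0.75 rad either way from the mixer's axes; turns only stiffly (0.06 N m)
- beater_cage (a point): middle of the beater's steel cage, the place to grip: four flat upright strips, 9 mm wide, 44 mm high, at +x, -x, +y, -y, 44 mm across outside. Cage top 41 mm above this point, bare stem (8 mm) from 35 mm below it. x and y also lie along the ribs of the spline; z up. All four quarter turns are alike, for cage and spline
- beater_tip (a point): lower end of the beater, on its axis, 97 mm below beater_cage; axes the same. From here up 22 mm runs the orange cross spline (two crossed ribs 18 mm across, 5 mm thick, foot rounded); above it the orange collar, 30 mm across, stops on the socket's face when the beater is home, tip 22 mm below the mouth
- beater: the loose beater, 138 mm long, about 80 g; origin at beater_tip, axes the same. It starts upright in the stand
- stand: fixed wooden stand, 64 (x) x 116 (y) x 36 (z) mm, two round wells 21.5 mm across, 27 mm deep, at y = +27 and -27 mm. Origin: centre of its underside. The beater stands in the well at +y, spline down, collar resting on the stand's top, turned anyhow
- mixing_bowl: bystander: white mixing bowl with dots, 200 mm across, 91 mm high; origin at its underside
- mug: bystander: white mug with a red line, 82 mm across, 94 mm high; origin at its underside
- short_jar: bystander: short round jar with a white cap and an orange label, 40 mm across, 71 mm high; origin at its underside
Things that resemble listed ones, but are neither listed nor needed, are in the scene too. What is shaped like the mixer but brown is not meant.

How it is judged:
On the way, in this order (a step that is already met when the one before it is completed fails the run):
1. the mixer base is square and flush in the corner of the rails (x of mixer_corner in the frame of rail_corner above -0.004 m and y of mixer_corner in the frame of rail_corner above -0.004 m and angle between the x axis of mixer_corner and the x axis of rail_corner, either way round below 0.06 rad), for 0.2 s.
2. the beater is meshed, fully home in the socket and pressed down by the gripper (z of beater_tip in the frame of socket below -0.0195 m and horizontal distance between beater_tip and socket below 0.003 m and angle between beater_tip's own z axis and vertical below 0.12 rad and contact force between beater and mixer above 4 N and contact force between the fingers and beater above 2 N), for 0.2 s.
At the end, for the whole second after the job is handed in: Mixer within 5 mm of both rails (4 mm when first pushed), square within 0.06 rad; beater tip at least 19.5 mm down the socket, within 3 mm of its axis, upright within 0.12 rad; the fingers still hold the beater (over 2 N) and it presses on the mixer with over 4 N (all of step 2 and x of mixer_corner in the frame of rail_corner above -0.005 m and y of mixer_corner in the frame of rail_corner above -0.005 m and angle between the x axis of mixer_corner and the x axis of rail_corner, either way round below 0.06 rad); the arm keeps its last pose, push and grip.
It fails at once if the mixing bowl is moved more than 30 mm (distance of mixing_bowl from where it was at the start of the episode above 0.03 m).
It fails at once if the mug is moved more than 30 mm (distance of mug from where it was at the start of the episode above 0.03 m).
It fails at once if the short jar is moved more than 30 mm (distance of short_jar from where it was at the start of the episode above 0.03 m).
It also fails if it takes over 67 s, if anything falls off the work surface, if the arm or the gripper's body presses on something with over 40 N, if the wrist force passes 120 N, or if a joint passes its speed limit or range.

### The arm

A 6-joint arm with a two-finger parallel gripper is mounted at the origin on a cart in front of the work surface, level with it; the furniture and walls round the work are solid. World frame = base frame: x ahead of the robot, y to its left, z up, the work surface at z = 0. Lengths are in m, angles in rad, forces in N, time in s.
With the tool pointing down it reaches from about 0.375 to 0.975 m from the base axis. Payload 3.8 kg.
Tool frame: the origin (TCP) lies between the finger pads; the fingertips stand 19 mm ahead of it and the grasp point (between the pads) is the TCP; z points along the fingers, x is the direction in which the jaws open and shut, and the axes are right-handed (so a half turn about z gives the same grasp; the last joint's range is limited). The gripper opens to 85 mm and grips with 20 to 120 N. Pads are 22 mm wide; open, the fingers measure 114 mm over their backs; the gripper's body (76 mm by 85 mm) begins 54 mm behind the grasp point. The pads swing forward as they close: fully open they stand 13 mm farther back than shut.
Start: joints at [1.307, 0.264, 1.604, -0, 1.274, -0.037], TCP at [0.152, 0.658, 0.25] pointing down, gripper open.
Joint ranges: [-2.63, 2.63], [-0.94, 2.18], [0.31, 2.57], [-1.31, 4.45], [0, 2.66], [-2.55, 2.55]. Speed limits (rad/s): [2.57, 2.57, 3.14, 3.14, 3.14, 3.14].

### API

Orientations are given as a 3x3 rotation matrix whose columns are the frame's x, y, z axes.
In Python, from bench import observe, read_camera, camera_model, bot gives the robot as it stands. The module is installed in compiled form; this text tells all that it offers.
- The arm moves only by the shell command python3 -m pendant 'ROWS' [FORCE]. ROWS is JSON, a list of rows, each an object of numbers: "wx", "wy", "wz": the turn, a rotation vector about the tool's x, y, z in degrees; "x", "y", "z": the shift along the tool's x, y, z in m; "claw": the gripper's target within -1 to 1 (fully open at 1, half-way at 0, shut at -1). A call has 1 to 10 rows; each row shifts and turns the commanded pose from where the row before left it, along the tool's axes as they then stand; what a row does not reach is not made up. A row lasts 1/12 s, in which the tool goes at most 41.7 mm and 7.16 degrees, less where a joint would pass 70% of its speed; a pose out of reach is approached as far as the arm can. A call is refused whole if a number of a shift passes 0.0417 or a number of a turn 7.16, either way. A call with a gripper value outside its range is refused whole. The fingers move at their own pace and stop on an object; FORCE is the grip in N (left out, the last holds). Time passes only in rows, so rows that do not move let the fingers close. It gives the time, the measured TCP pose, the force and the opening at its end, in the units of the state.
- observe(): the state, without advancing time (a new reading comes with each control period).
- read_camera(name): name is "scene" or "top"; returns (picture, depth): 400x640x3 uint8, red, green, blue; 400x640 float32, m along the optical axis (not along the pixel's ray), 0 where there is no reading.
- camera_model(name): a dict with "fx", "fy", "cx", "cy" (pixels), "rvec" (rotation vector, rad) and "tvec" (3), from world to camera coordinates, as OpenCV has them. Camera axes: x right, y down, z forward; pixel columns grow to the right and rows downward; lengths in m; the calibration is good to about 2 mm. A picture is of the moment at which its call begins. camera_model takes no time and is no camera call.
- bot.finish_job(): hands the job in, once; it reports no verdict.
The state is a dict: "t": time; "joint_positions": joint angles; "qvel": joint speeds; "joint_efforts": joint torques, N m; "tool_pos": TCP position; "eef_rot": TCP orientation; "ft_force": force on the tool from outside, world axes, zero at the start; "ft_torque": the same for the moment, N m; "finger_gap": finger opening in m.
Only numpy, scipy, OpenCV 4.12 (cv2) and the standard library are available. Lean on these libraries where they do the work, as an engineer would, in place of code of your own. Each camera call takes 0.05 s, during which the arm holds its last target.

## Working session

There is one attempt and no reset: what is moved stays moved. The work goes in short steps, Python scripts to look and compute and a shell command to move; the robot and the scene stay as the last step left them, time stands still between calls to the robot, and variables do not carry over. Pictures are saved under pics/ and viewed, and the job is handed in when it is done.

```bash
mkdir -p pics
cat > h.py <<'E'
import numpy as np, cv2
from bench import observe, read_camera, camera_model
def P(cam,d,u,v):
    m=camera_model(cam);R=cv2.Rodrigues(np.array(m['rvec'],float))[0];t=np.array(m['tvec'],float).ravel()
    u=np.asarray(u,float);v=np.asarray(v,float)
    c=np.stack([(u-m['cx'])/m['fx']*d,(v-m['cy'])/m['fy']*d,d],-1)
    return (c-t)@R
def cloud(cam,d):
    v,u=np.mgrid[0:400,0:640];return P(cam,d,u,v)
def proj(cam,p):
    m=camera_model(cam);K=np.array([[m['fx'],0,m['cx']],[0,m['fy'],m['cy']],[0,0,1.]])
    return cv2.projectPoints(np.array(p,float).reshape(-1,1,3),np.array(m['rvec'],float),np.array(m['tvec'],float),K,None)[0][:,0]
E
python3 - <<'E'
from h import *
for c in('scene','top'):
    i,d=read_camera(c);cv2.imwrite(f'pics/{c}0.png',i[...,::-1]);np.savez(f'{c}0.npz',i=i,d=d);m=camera_model(c)
    R=cv2.Rodrigues(np.array(m['rvec'],float))[0];print(c,-R.T@np.array(m['tvec']).ravel(),R[2],m['fx'])
o=observe();print(o['t'],o['tool_pos'],o['eef_rot'],o['finger_gap'])
E
```

```text
scene [-0.13248345 -0.38358304  1.02054396] [ 0.57101558  0.37330578 -0.73115251] 391.81775392750575
top [0.31437017 0.05015448 1.3507342 ] [ 0.20998857  0.002455   -0.97770076] 454.2503501678399
0.1 [0.15162688 0.65711409 0.24907818] [[ 2.24868076e-01  9.74389074e-01 -5.29745819e-04]
 [ 9.74387129e-01 -2.24868686e-01 -1.94826467e-03]
 [-2.01749106e-03 -7.80749798e-05 -9.99997962e-01]] 0.08568877904191972
```

View pics/scene0.png

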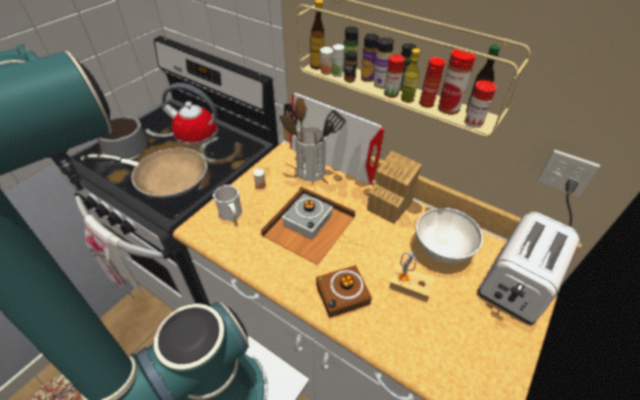

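View pics/top0.png

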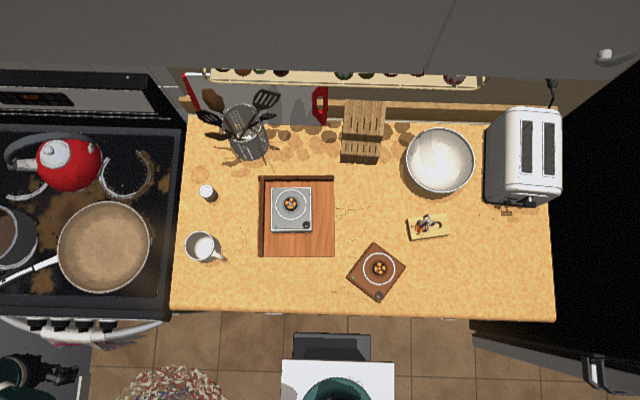

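The mixer candidates in the top view are a white/grey block at (291,208) on the railed board and a brown one at (376,272). The white one fits the description. The beater stand is near (428,227), the bowl at (440,160), the mug at (203,247) and the jar at (207,192). I'll confirm these in enlarged crops.

Run:
```python
from h import *
i=np.load('top0.npz')['i'];s=np.load('scene0.npz')['i']
a=cv2.resize(i[165:265,250:345],(380,400),interpolation=cv2.INTER_CUBIC)
b=cv2.resize(i[200:250,395:460],(416,320),interpolation=cv2.INTER_CUBIC)
c=np.zeros((400,796,3),np.uint8);c[:,:380]=a;c[:320,380:]=b;cv2.imwrite('pics/c0.png',c[...,::-1])
b=cv2.resize(s[240:310,370:440],(400,400),interpolation=cv2.INTER_CUBIC)
a=cv2.resize(s[185:265,258:358],(400,320),interpolation=cv2.INTER_CUBIC)
c=np.zeros((400,800,3),np.uint8);c[:320,:400]=a;c[:,400:]=b;cv2.imwrite('pics/c1.png',c[...,::-1])
```

```text
(no output)
```

View pics/c0.png

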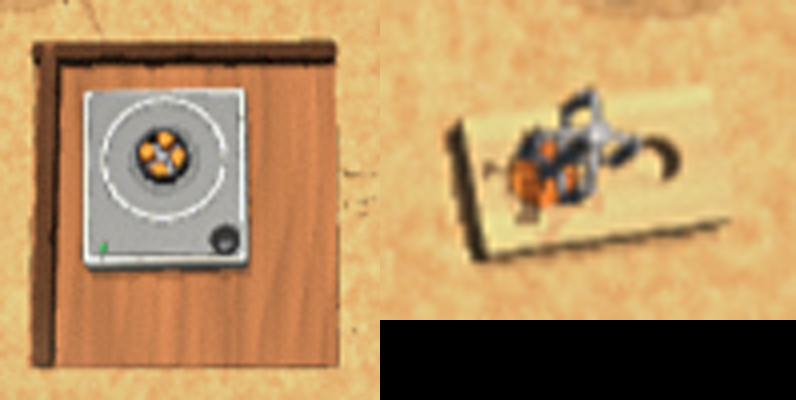

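View pics/c1.png

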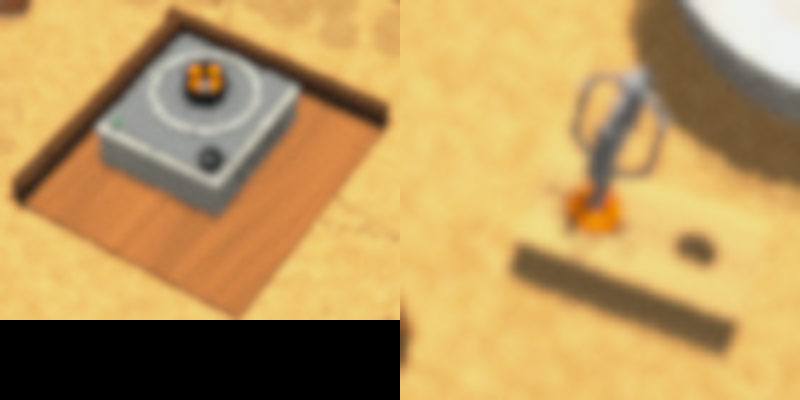

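The crops confirm the white mixer on the railed board, with the socket cross visible at top (291,204). The beater is upright in the left well of the stand. Next I'll measure positions from depth.

```bash
cat > m.py <<'E'
from h import *
def rect(p):
    r=cv2.minAreaRect((p[:,:2]*1000).astype(np.float32));return r
def run(f):
    for c in('top','scene'):
        z=np.load(f'{c}{f}.npz');d=z['d'];X=cloud(c,d);ok=d>0
        def sel(u0,u1,v0,v1,z0,z1):
            m=np.zeros(d.shape,bool);m[v0:v1,u0:u1]=1;m&=ok&(X[...,2]>z0)&(X[...,2]<z1);return X[m]
        B={'top':(265,325,180,240),'scene':(275,335,185,240)}[c]
        p=sel(*B,.047,.0575);print(c,'mixtop',len(p),rect(p),np.median(p[:,2]))
        p=sel(*B,.07,.085);print(' sock',len(p),rect(p),p.mean(0) if len(p) else'')
        B={'top':(255,340,165,262),'scene':(250,365,180,270)}[c]
        p=sel(*B,.022,.033);print(' rails',len(p),rect(p))
        B={'top':(395,460,200,250),'scene':(370,440,240,310)}[c]
        p=sel(*B,.031,.041);print(' stand',len(p),rect(p),np.median(p[:,2]))
        p=sel(*B,.10,.2);print(' cage',len(p),p.mean(0) if len(p) else '',p.max(0),p.min(0))
if __name__=='__main__': run('0')
E
python3 m.py
```

```text
top mixtop 1305 ((574.4649047851562, 148.41146850585938), (129.38746643066406, 117.89878845214844), 2.1469674110412598) 0.05367187210767804
 sock 103 ((566.6721801757812, 124.6903076171875), (98.04254150390625, 36.330265045166016), 53.993892669677734) [0.58376997 0.14878831 0.07733893]
 rails 662 ((564.4195556640625, 133.8094024658203), (242.21412658691406, 226.18966674804688), 3.311169147491455)
 stand 621 ((537.9990234375, -256.1974792480469), (64.65988159179688, 118.33334350585938), 10.012687683105469) 0.03667268892151639
 cage 106 [ 0.53233354 -0.22853648  0.13106644] [ 0.55462596 -0.20705241  0.15647151] [ 0.51082718 -0.2516938   0.10033632]
scene mixtop 656 ((574.6041870117188, 147.8715362548828), (134.12057495117188, 120.72062683105469), 3.1305155754089355) 0.05481253883315481
 sock 82 ((584.3668823242188, 148.88185119628906), (37.94155502319336, 33.19141387939453), 35.28059387207031) [0.58395284 0.1484905  0.07707067]
 rails 560 ((593.986572265625, 189.073974609375), (237.34085083007812, 371.4123229980469), 29.119203567504883)
 stand 653 ((547.8074951171875, -258.5787048339844), (128.01132202148438, 291.7018737792969), 80.42753601074219) 0.0375271167054725
 cage 136 [ 0.52951363 -0.23020933  0.12954201] [ 0.55600884 -0.20776294  0.15818952] [ 0.51064213 -0.25220194  0.10067359]
```

Run:
```python
from h import *
from scipy.optimize import minimize
for c,B in(('top',(255,340,165,262)),('scene',(250,365,180,270))):
    z=np.load(f'{c}0.npz');d=z['d'];X=cloud(c,d)
    m=np.zeros(d.shape,bool);u0,u1,v0,v1=B;m[v0:v1,u0:u1]=1;m&=(d>0)&(X[...,2]>.025)&(X[...,2]<.033)
    p=X[m]
    # classify
    far=p[(p[:,0]>.63)&(p[:,0]<.70)&(p[:,1]>.0)&(p[:,1]<.2)]
    left=p[(p[:,1]>.215)&(p[:,1]<.27)&(p[:,0]<.63)]
    for n,q,ax in(('far',far,1),('left',left,0)):
        if len(q)<10: print(n,len(q));continue
        k=np.polyfit(q[:,ax],q[:,1-ax],1)
        r=q[:,1-ax]-np.polyval(k,q[:,ax])
        print(c,n,len(q),'slope deg',np.degrees(np.arctan(k[0])),'at mixer:',np.polyval(k,.148 if n=='far' else .575),r.min(),r.max(),np.percentile(r,[5,95]))
S=[]
for c,B in(('top',(395,460,200,250)),('scene',(370,440,240,310))):
    z=np.load(f'{c}0.npz');d=z['d'];X=cloud(c,d)
    m=np.zeros(d.shape,bool);u0,u1,v0,v1=B;m[v0:v1,u0:u1]=1;m&=(d>0)&(X[...,2]>.098)&(X[...,2]<.152)
    q=X[m];S.append(q);print(c,len(q))
# beater
def cost(a,q):
    x,y,t=a;dx=q[:,0]-x;dy=q[:,1]-y
    u=np.cos(t)*dx+np.sin(t)*dy;v=-np.sin(t)*dx+np.cos(t)*dy
    # cross-shaped: distance to nearest of 4 strip pts segments (perp 9mm at r~21.5), plus arms
    D=[]
    for s in(1,-1):
        D.append(np.hypot(u-s*.0205,np.maximum(abs(v)-.0045,0)));D.append(np.hypot(v-s*.0205,np.maximum(abs(u)-.0045,0)))
    D.append(np.maximum(np.hypot(u,v)-.004,0))
    return np.minimum(np.min(D,0),.008).sum()/len(q)
for n,q in(('top',S[0]),('scene',S[1]),('both',np.vstack(S))):
  q=q[(q[:,2]<.146)]
  best=min((minimize(cost,[.532,-.229,np.radians(t)],(q,),method='Nelder-Mead') for t in range(-45,45,10)),key=lambda r:r.fun)
  print(n,len(q),best.x[:2],np.degrees(best.x[2])%90,best.fun)
  print([ (t,round(1e3*min(minimize(lambda a:cost([a[0],a[1],np.radians(t)],q),[.532,-.229],method='Nelder-Mead').fun for _ in[0]),2)) for t in range(-45,45,10)])
```

```text
top far 224 slope deg -2.0657816773068065 at mixer: 0.6747546765316088 -0.007477804856780845 0.007170555929316369 [-0.00653045  0.0063611 ]
top left 261 slope deg 2.152946635913403 at mixer: 0.23870360623736783 -0.007444964840085 0.007436908733790659 [-0.00624864  0.00642209]
scene far 154 slope deg -1.6031446964165017 at mixer: 0.6735627484551261 -0.04406277146619064 0.0135653799762252 [-0.00652539  0.00927814]
scene left 166 slope deg 2.317401731226292 at mixer: 0.2371313666028839 -0.007452280332814226 0.009287334570489691 [-0.0057809   0.00733837]
top 102
scene 127
top 85 [ 0.53262711 -0.22873249] 86.31091062211442 0.0017068341378050544
[(-45, np.float64(5.09)), (-35, np.float64(4.89)), (-25, np.float64(3.93)), (-15, np.float64(2.42)), (-5, np.float64(1.72)), (5, np.float64(1.92)), (15, np.float64(2.94)), (25, np.float64(4.72)), (35, np.float64(5.31))]
scene 109 [ 0.53348701 -0.23044136] 86.14675527381071 0.0013367621167907568
[(-45, np.float64(4.78)), (-35, np.float64(4.65)), (-25, np.float64(3.27)), (-15, np.float64(1.86)), (-5, np.float64(1.34)), (5, np.float64(1.63)), (15, np.float64(2.84)), (25, np.float64(4.62)), (35, np.float64(4.89))]
both 194 [ 0.53300882 -0.22959046] 87.34133981236094 0.001611977119517445
[(-45, np.float64(5.02)), (-35, np.float64(5.28)), (-25, np.float64(3.66)), (-15, np.float64(2.22)), (-5, np.float64(1.64)), (5, np.float64(1.86)), (15, np.float64(2.94)), (25, np.float64(4.68)), (35, np.float64(5.09))]
```

```bash
cat > g.py <<'E'
# usage: g.py x y z yawdeg -> shift in current tool axes and wz
import sys;from h import *
o=observe();R=np.array(o['eef_rot']);p=np.array(o['tool_pos'])
a=[float(v) for v in sys.argv[1:]]
yaw=np.degrees(np.arctan2(R[1,0],R[0,0]))
print('t',round(o['t'],2),'pos',p.round(4),'yaw',round(yaw,2),'tilt',np.degrees(np.arccos(-R[2,2])).round(2),'F',np.round(o['ft_force'],1),'gap',round(o['finger_gap'],4))
if a:
    print('shift tool',(R.T@(np.array(a[:3])-p)).round(4))
    if len(a)>3: print('wz',round(-((a[3]-yaw+90)%180-90),2), 'j6',round(o['joint_positions'][5],2))
E
python3 -m pendant '[{"x":-0.0283,"y":0.029,"claw":0.6},{"x":-0.0283,"y":0.029},{"x":-0.0283,"y":0.029},{"x":-0.0283,"y":0.029},{"x":-0.0283,"y":0.029},{"x":-0.0283,"y":0.029},{"x":-0.0283,"y":0.029},{"x":-0.0283,"y":0.029},{"x":-0.0283,"y":0.029},{"x":-0.0283,"y":0.029}]' 40
python3 -m pendant '[{"x":-0.0283,"y":0.029},{"x":-0.0283,"y":0.029},{"x":-0.0283,"y":0.029},{"x":-0.0283,"y":0.029},{"x":-0.0283,"y":0.029},{"z":0.03,"wz":-5},{"z":0.03,"wz":-5},{"z":0.03,"wz":-5},{"z":0.01},{}]'
python3 g.py .48 .146 .035 92.1
```

```text
t 0.1 pos [0.1516 0.6571 0.2491] yaw 77.0 tilt 0.12 F [ 0.1 -1.   0.2] gap 0.0857
shift tool [-0.4238  0.4349  0.2149]
wz -15.1 j6 -0.04invalid input
invalid input
```

```bash
python3 -m pendant '[{"wx":0,"wy":0,"wz":0,"x":-0.0283,"y":0.029,"z":0,"claw":0.6}]' 40; python3 -m pendant '[{"x":-0.0283,"y":0.029,"z":0,"claw":0.6}]'
```

```text
t: 0.18
tool_pos: [0.1708, 0.6271, 0.2488]
eef_rot: [[0.221, 0.975, -0.002], [0.975, -0.221, 0.002], [0.001, -0.003, -1.0]]
ft_force: [1.0, -0.0, -0.6]
finger_gap: 0.0755invalid input
```

```bash
python3 -m pendant '[{"wx":0,"wy":0,"wz":0,"x":-0.0283,"y":0.029,"z":0,"claw":0.6},{"wx":0,"wy":0,"wz":0,"x":-0.0283,"y":0.029,"z":0,"claw":0.6},{"wx":0,"wy":0,"wz":0,"x":-0.0283,"y":0.029,"z":0,"claw":0.6},{"wx":0,"wy":0,"wz":0,"x":-0.0283,"y":0.029,"z":0,"claw":0.6},{"wx":0,"wy":0,"wz":0,"x":-0.0283,"y":0.029,"z":0,"claw":0.6},{"wx":0,"wy":0,"wz":0,"x":-0.0283,"y":0.029,"z":0,"claw":0.6},{"wx":0,"wy":0,"wz":0,"x":-0.0283,"y":0.029,"z":0,"claw":0.6},{"wx":0,"wy":0,"wz":0,"x":-0.0283,"y":0.029,"z":0,"claw":0.6},{"wx":0,"wy":0,"wz":0,"x":-0.0283,"y":0.029,"z":0,"claw":0.6},{"wx":0,"wy":0,"wz":0,"x":-0.0283,"y":0.029,"z":0,"claw":0.6}]'
python3 -m pendant '[{"wx":0,"wy":0,"wz":0,"x":-0.0283,"y":0.029,"z":0,"claw":0.6},{"wx":0,"wy":0,"wz":0,"x":-0.0283,"y":0.029,"z":0,"claw":0.6},{"wx":0,"wy":0,"wz":0,"x":-0.0283,"y":0.029,"z":0,"claw":0.6},{"wx":0,"wy":0,"wz":0,"x":-0.0283,"y":0.029,"z":0,"claw":0.6},{"wx":0,"wy":0,"wz":-5,"x":0,"y":0,"z":0.03,"claw":0.6},{"wx":0,"wy":0,"wz":-5,"x":0,"y":0,"z":0.03,"claw":0.6},{"wx":0,"wy":0,"wz":-5,"x":0,"y":0,"z":0.03,"claw":0.6},{"wx":0,"wy":0,"wz":0,"x":0,"y":0,"z":0,"claw":0.6}]'
python3 g.py .48 .146 .035 92.1
```

```text
t: 1.02
tool_pos: [0.3929, 0.2807, 0.25]
eef_rot: [[0.225, 0.974, -0.0], [0.974, -0.225, -0.0], [-0.0, -0.0, -1.0]]
ft_force: [1.1, 0.1, 0.3]
finger_gap: 0.0683
t: 1.68
tool_pos: [0.4752, 0.1444, 0.1536]
eef_rot: [[-0.036, 0.999, -0.012], [0.999, 0.036, -0.003], [-0.003, -0.012, -1.0]]
ft_force: [-1.8, -1.4, -0.6]
finger_gap: 0.0687
t 1.68 pos [0.4752 0.1444 0.1536] yaw 92.05 tilt 0.72 F [-1.8 -1.4 -0.6] gap 0.0687
shift tool [0.0018 0.0063 0.1185]
wz -0.05 j6 -1.36
```

```bash
python3 -m pendant '[{"wx":0,"wy":0,"wz":0,"x":0.001,"y":0,"z":0.03,"claw":0.6},{"wx":0,"wy":0,"wz":0,"x":0.001,"y":0,"z":0.03,"claw":0.6},{"wx":0,"wy":0,"wz":0,"x":0,"y":0,"z":0.03,"claw":0.6},{"wx":0,"wy":0,"wz":0,"x":0,"y":0,"z":0.028,"claw":0.6},{"wx":0,"wy":0,"wz":0,"x":0,"y":0,"z":0,"claw":0.6},{"wx":0,"wy":0,"wz":0,"x":0,"y":0.008,"z":0,"claw":0.6},{"wx":0,"wy":0,"wz":0,"x":0,"y":0.008,"z":0,"claw":0.6},{"wx":0,"wy":0,"wz":0,"x":0,"y":0.005,"z":0,"claw":0.6}]'
python3 g.py .524 .147 .035 92.1
```

```text
t: 2.35
tool_pos: [0.5036, 0.1497, 0.0449]
eef_rot: [[-0.034, 0.999, 0.003], [0.999, 0.034, 0.001], [0.001, 0.003, -1.0]]
ft_force: [-5.7, 0.4, 5.2]
finger_gap: 0.068
t 2.35 pos [0.5036 0.1497 0.0449] yaw 91.97 tilt 0.16 F [-5.7  0.4  5.2] gap 0.068
shift tool [-0.0034  0.0203  0.0099]
wz -0.13 j6 -1.36
```

```bash
python3 -m pendant '[{"wx":0,"wy":0,"wz":0,"x":0,"y":0,"z":0,"claw":0.6}]'
python3 - <<'E'
from h import *
i,d=read_camera('scene');np.savez('scene1.npz',i=i,d=d)
cv2.imwrite('pics/s1.png',cv2.resize(i[150:300,220:400],(720,600),interpolation=cv2.INTER_CUBIC)[...,::-1])
E
```

```text
t: 2.43
tool_pos: [0.5041, 0.1496, 0.0447]
eef_rot: [[-0.034, 0.999, 0.004], [0.999, 0.034, 0.001], [0.001, 0.004, -1.0]]
ft_force: [1.3, 0.7, 0.3]
finger_gap: 0.0679
```

View pics/s1.png

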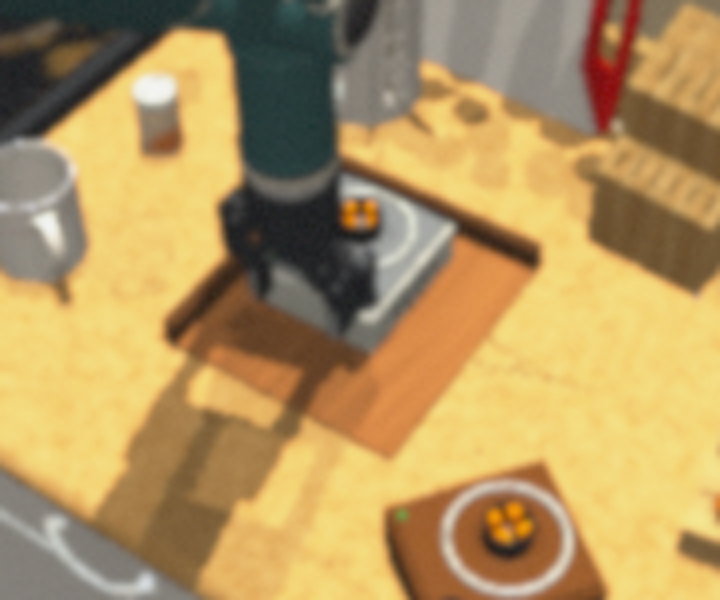

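The fingers are at the near face of the mixer (crop around (330,290)) and not on top of it. I'll go a little lower and then push on to the far rail.

```bash
python3 -m pendant '[{"wx":0,"wy":0,"wz":0,"x":-0.001,"y":-0.006,"z":0,"claw":0.6},{"wx":0,"wy":0,"wz":0,"x":-0.001,"y":-0.002,"z":0.009,"claw":0.6},{"wx":0,"wy":0,"wz":0,"x":-0.001,"y":0.008,"z":0,"claw":0.6},{"wx":0,"wy":0,"wz":0,"x":0,"y":0.006,"z":0,"claw":0.6},{"wx":0,"wy":0,"wz":0,"x":0,"y":0.006,"z":0,"claw":0.6},{"wx":0,"wy":0,"wz":0,"x":0,"y":0.005,"z":0,"claw":0.6},{"wx":0,"wy":0,"wz":0,"x":0,"y":0.003,"z":0,"claw":0.6}]'
python3 g.py .524 .147 .035 92.1
```

```text
t: 3.07
tool_pos: [0.521, 0.1465, 0.0326]
eef_rot: [[-0.035, 0.999, -0.002], [0.999, 0.035, -0.0], [-0.0, -0.002, -1.0]]
ft_force: [-2.9, -0.3, -2.0]
finger_gap: 0.0687
t 3.07 pos [0.521  0.1465 0.0326] yaw 91.99 tilt 0.12 F [-2.9 -0.3 -2. ] gap 0.0687
shift tool [ 0.0004  0.003  -0.0025]
wz -0.11 j6 -1.38
```

```bash
python3 -m pendant '[{"wx":0,"wy":0,"wz":0,"x":0,"y":0.003,"z":0,"claw":0.6},{"wx":0,"wy":0,"wz":0,"x":0,"y":0.002,"z":0,"claw":0.6}]'
```

```text
t: 3.23
tool_pos: [0.526, 0.1468, 0.0327]
eef_rot: [[-0.035, 0.999, -0.001], [0.999, 0.035, -0.0], [-0.0, -0.001, -1.0]]
ft_force: [-3.6, -0.5, -2.6]
finger_gap: 0.0685
```

```bash
python3 -m pendant '[{"wx":0,"wy":0,"wz":0,"x":0,"y":0.002,"z":0,"claw":0.6},{"wx":0,"wy":0,"wz":0,"x":0,"y":0.002,"z":0,"claw":0.6}]'; python3 -m pendant '[{"wx":0,"wy":0,"wz":0,"x":0,"y":0.002,"z":0,"claw":0.6},{"wx":0,"wy":0,"wz":0,"x":0,"y":0.001,"z":0,"claw":0.6}]'
```

```text
t: 3.4
tool_pos: [0.5281, 0.1468, 0.0328]
eef_rot: [[-0.035, 0.999, -0.005], [0.999, 0.035, -0.001], [-0.001, -0.005, -1.0]]
ft_force: [-13.7, 0.0, 7.3]
finger_gap: 0.0683
t: 3.57
tool_pos: [0.5281, 0.1468, 0.0328]
eef_rot: [[-0.035, 0.999, -0.012], [0.999, 0.035, -0.001], [-0.001, -0.012, -1.0]]
ft_force: [-19.7, 0.1, 14.9]
finger_gap: 0.0681
```

```bash
python3 -m pendant '[{"wx":0,"wy":0,"wz":0,"x":0,"y":-0.02,"z":0,"claw":0.6},{"wx":0,"wy":0,"wz":0,"x":-0.03,"y":-0.01,"z":0,"claw":0.6},{"wx":0,"wy":0,"wz":0,"x":-0.035,"y":0,"z":-0.02,"claw":0.6},{"wx":0,"wy":0,"wz":7,"x":0,"y":0,"z":-0.03,"claw":0.6},{"wx":0,"wy":0,"wz":7,"x":0,"y":0,"z":-0.03,"claw":0.6},{"wx":0,"wy":0,"wz":7,"x":0,"y":0,"z":0,"claw":0.6},{"wx":0,"wy":0,"wz":7,"x":0,"y":0,"z":0,"claw":0.6},{"wx":0,"wy":0,"wz":7,"x":0,"y":0,"z":0,"claw":0.6},{"wx":0,"wy":0,"wz":7,"x":0,"y":0,"z":0,"claw":0.6},{"wx":0,"wy":0,"wz":7,"x":0,"y":0,"z":0,"claw":0.6}]'
python3 -m pendant '[{"wx":0,"wy":0,"wz":7,"x":0,"y":0,"z":0,"claw":0.6},{"wx":0,"wy":0,"wz":7,"x":0,"y":0,"z":0,"claw":0.6},{"wx":0,"wy":0,"wz":7,"x":0,"y":0,"z":0,"claw":0.6},{"wx":0,"wy":0,"wz":7,"x":0,"y":0,"z":0,"claw":0.6},{"wx":0,"wy":0,"wz":7,"x":0,"y":0,"z":0,"claw":0.6},{"wx":0,"wy":0,"wz":6,"x":0,"y":0,"z":0,"claw":0.6},{"wx":0,"wy":0,"wz":0,"x":0,"y":0,"z":0,"claw":0.6}]'
python3 g.py .602 .05 .035 2.1
```

```text
t: 4.4
tool_pos: [0.5079, 0.0812, 0.115]
eef_rot: [[0.735, 0.678, 0.006], [0.678, -0.735, 0.0], [0.004, 0.004, -1.0]]
ft_force: [0.6, 0.3, -0.8]
finger_gap: 0.0684
t: 4.98
tool_pos: [0.5077, 0.0812, 0.1148]
eef_rot: [[0.999, 0.033, 0.005], [0.033, -0.999, 0.0], [0.005, -0.0, -1.0]]
ft_force: [0.1, 0.6, -0.2]
finger_gap: 0.0684
t 4.98 pos [0.5077 0.0812 0.1148] yaw 1.86 tilt 0.28 F [ 0.1  0.6 -0.2] gap 0.0684
shift tool [0.0929 0.0343 0.0802]
wz -0.24 j6 0.08
```

```bash
python3 -m pendant '[{"wx":0,"wy":0,"wz":-0.2,"x":0.02,"y":0.02,"z":0,"claw":0.6},{"wx":0,"wy":0,"wz":0,"x":0.03,"y":0.015,"z":0,"claw":0.6},{"wx":0,"wy":0,"wz":0,"x":0.03,"y":0.003,"z":0,"claw":0.6},{"wx":0,"wy":0,"wz":0,"x":0.013,"y":0,"z":0.01,"claw":0.6},{"wx":0,"wy":0,"wz":0,"x":0,"y":0,"z":0.02,"claw":0.6},{"wx":0,"wy":0,"wz":0,"x":0,"y":0,"z":0.02,"claw":0.6},{"wx":0,"wy":0,"wz":0,"x":0,"y":0,"z":0.02,"claw":0.6},{"wx":0,"wy":0,"wz":0,"x":0,"y":0,"z":0.012,"claw":0.6},{"wx":0,"wy":0,"wz":0,"x":0,"y":0,"z":0,"claw":0.6}]'
python3 g.py .602 .11 .034 2.1
```

```text
t: 5.73
tool_pos: [0.5982, 0.0465, 0.0286]
eef_rot: [[0.999, 0.04, -0.004], [0.04, -0.999, -0.0], [-0.004, 0.0, -1.0]]
ft_force: [-1.5, 0.3, -0.4]
finger_gap: 0.0681
t 5.73 pos [0.5982 0.0465 0.0286] yaw 2.32 tilt 0.23 F [-1.5  0.3 -0.4] gap 0.0681
shift tool [ 0.0064 -0.0633 -0.0054]
wz 0.22 j6 -0.0
```

```bash
python3 -m pendant '[{"wx":0,"wy":0,"wz":0,"x":0.002,"y":-0.015,"z":-0.004,"claw":0.6},{"wx":0,"wy":0,"wz":0.2,"x":0.001,"y":-0.01,"z":0,"claw":0.6},{"wx":0,"wy":0,"wz":0,"x":0,"y":-0.006,"z":0,"claw":0.6},{"wx":0,"wy":0,"wz":0,"x":0,"y":-0.006,"z":0,"claw":0.6},{"wx":0,"wy":0,"wz":0,"x":0,"y":-0.005,"z":0,"claw":0.6},{"wx":0,"wy":0,"wz":0,"x":0,"y":-0.004,"z":0,"claw":0.6},{"wx":0,"wy":0,"wz":0,"x":0,"y":-0.003,"z":0,"claw":0.6}]'
python3 g.py .602 .1015 .034 2.1
```

```text
t: 6.32
tool_pos: [0.6029, 0.0954, 0.0376]
eef_rot: [[0.999, 0.037, 0.004], [0.037, -0.999, -0.002], [0.004, 0.002, -1.0]]
ft_force: [0.2, -6.9, 4.3]
finger_gap: 0.0682
t 6.32 pos [0.6029 0.0954 0.0376] yaw 2.12 tilt 0.27 F [ 0.2 -6.9  4.3] gap 0.0682
shift tool [-0.0006 -0.0061  0.0035]
wz 0.02 j6 0.08
```

```bash
python3 -m pendant '[{"wx":0,"wy":0,"wz":0,"x":0,"y":-0.003,"z":0,"claw":0.6},{"wx":0,"wy":0,"wz":0,"x":0,"y":-0.002,"z":0,"claw":0.6}]'
```

```text
t: 6.48
tool_pos: [0.6026, 0.1002, 0.0375]
eef_rot: [[0.999, 0.037, 0.004], [0.037, -0.999, -0.002], [0.004, 0.002, -1.0]]
ft_force: [0.5, -7.5, 4.9]
finger_gap: 0.0685
```

```bash
python3 -m pendant '[{"wx":0,"wy":0,"wz":0,"x":0,"y":-0.002,"z":0,"claw":0.6},{"wx":0,"wy":0,"wz":0,"x":0,"y":-0.002,"z":0,"claw":0.6}]';python3 -m pendant '[{"wx":0,"wy":0,"wz":0,"x":0,"y":-0.002,"z":0,"claw":0.6},{"wx":0,"wy":0,"wz":0,"x":0,"y":-0.001,"z":0,"claw":0.6},{"wx":0,"wy":0,"wz":0,"x":0,"y":0,"z":0,"claw":0.6}]'
```

```text
t: 6.65
tool_pos: [0.6025, 0.1028, 0.0376]
eef_rot: [[0.999, 0.037, 0.004], [0.037, -0.999, -0.004], [0.004, 0.004, -1.0]]
ft_force: [0.3, -18.4, 5.2]
finger_gap: 0.0686
t: 6.9
tool_pos: [0.6025, 0.1029, 0.0376]
eef_rot: [[0.999, 0.037, 0.004], [0.037, -0.999, -0.008], [0.003, 0.008, -1.0]]
ft_force: [0.1, -21.7, 6.6]
finger_gap: 0.0684
```

```bash
python3 -m pendant '[{"wx":0,"wy":0,"wz":0,"x":0,"y":0.025,"z":0,"claw":0.6},{"wx":0,"wy":0,"wz":0,"x":0,"y":0.02,"z":-0.03,"claw":1},{"wx":0,"wy":0,"wz":0,"x":0,"y":0.01,"z":-0.035,"claw":1},{"wx":0,"wy":0,"wz":0,"x":-0.005,"y":0.01,"z":-0.035,"claw":1},{"wx":0,"wy":0,"wz":0,"x":-0.01,"y":0.02,"z":-0.03,"claw":1},{"wx":0,"wy":0,"wz":0,"x":-0.01,"y":0.03,"z":-0.025,"claw":1},{"wx":0,"wy":0,"wz":0,"x":-0.01,"y":0.035,"z":0,"claw":1},{"wx":0,"wy":0,"wz":0,"x":-0.01,"y":0.035,"z":0,"claw":1},{"wx":0,"wy":0,"wz":0,"x":-0.01,"y":0.035,"z":0,"claw":1},{"wx":0,"wy":0,"wz":0,"x":0,"y":0,"z":0,"claw":1}]'
python3 g.py .533 -.2296 .19 -3.5
python3 - <<'E'
from h import *
for c in('top','scene'):
    i,d=read_camera(c);np.savez(f'{c}2.npz',i=i,d=d)
    if c=='top':a=cv2.resize(i[165:265,250:345],(570,600),interpolation=cv2.INTER_CUBIC)
    else:a=cv2.resize(i[185:265,258:358],(750,600),interpolation=cv2.INTER_CUBIC)
    cv2.imwrite(f'pics/{c}2.png',a[...,::-1])
import m;
try:m.run('2')
except Exception as e:print(e)
E
```

```text
t: 7.73
tool_pos: [0.5525, -0.1188, 0.192]
eef_rot: [[0.999, 0.032, 0.002], [0.032, -0.999, -0.004], [0.002, 0.004, -1.0]]
ft_force: [-0.7, 0.1, 0.7]
finger_gap: 0.0854
t 7.73 pos [ 0.5525 -0.1188  0.192 ] yaw 1.83 tilt 0.23 F [-0.7  0.1  0.7] gap 0.0854
shift tool [-0.023   0.1101  0.0023]
wz 5.33 j6 -0.28
top mixtop 1134 ((598.3160400390625, 169.49769592285156), (121.60771179199219, 112.10901641845703), 2.6116786003112793) 0.05389464261224546
 sock 103 ((586.9547119140625, 160.33865356445312), (92.88232421875, 35.9939079284668), 27.355213165283203) [0.61058841 0.17267688 0.07722448]
 rails 562 ((564.4716796875, 133.81851196289062), (241.8910369873047, 226.55184936523438), 3.455026626586914)
 stand 399 ((537.7096557617188, -256.7381591796875), (64.14048767089844, 117.54689025878906), 9.228585243225098) 0.03646358879090764
 cage 74 [ 0.53297281 -0.22339258  0.13154433] [ 0.5549841  -0.20690538  0.15491146] [ 0.51128724 -0.23283442  0.10025463]
scene mixtop 633 ((602.8646240234375, 170.93679809570312), (132.2637481689453, 121.03113555908203), 2.961860179901123) 0.05461117800741907
 sock 79 ((613.07861328125, 173.47763061523438), (40.41177749633789, 33.69306945800781), 35.181636810302734) [0.61066982 0.17170335 0.07727583]
 rails 346 ((622.7094116210938, 198.22019958496094), (240.4423370361328, 337.4285888671875), 41.85255813598633)
 stand 665 ((549.7359619140625, -258.041015625), (124.68701934814453, 287.1080017089844), 85.4654541015625) 0.03764911596195566
 cage 139 [ 0.52963024 -0.23053316  0.12877133] [ 0.5550976  -0.20770155  0.15622234] [ 0.50977101 -0.25192532  0.10041213]
```

View pics/top2.png

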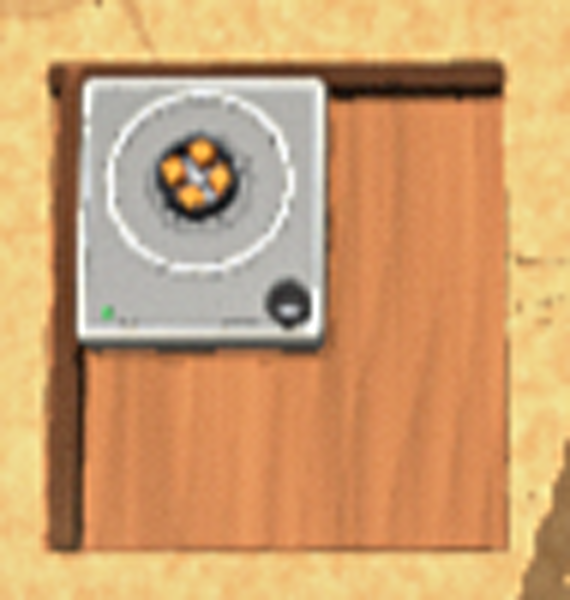

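View pics/scene2.png

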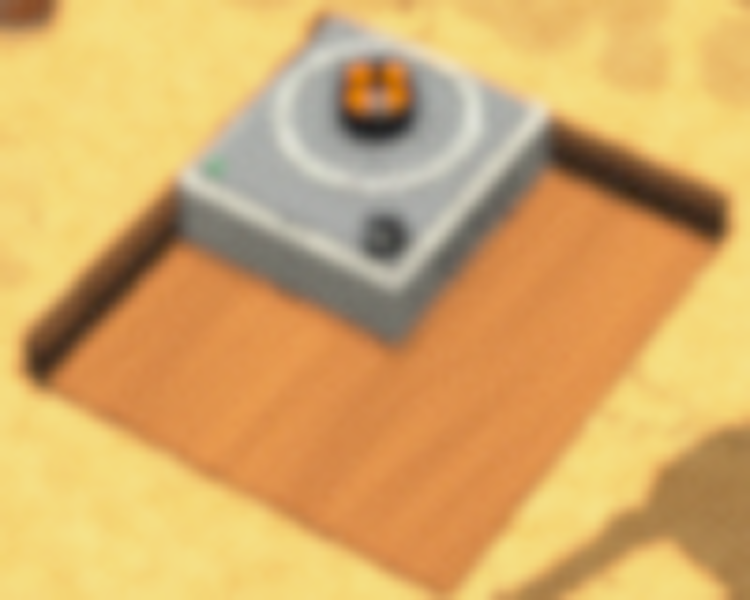

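The mixer is flush: in the top crop its edges lie against both rails at (80,80). Next I'll measure the socket angle and centre from the orange quadrants.

```bash
cat > sock.py <<'E'
from h import *
import sys
def run(f,c0=(.611,.1725),zp=.078):
  for c in('top','scene'):
    i=np.load(f'{c}{f}.npz')['i'].astype(float)
    m=camera_model(c);R=cv2.Rodrigues(np.array(m['rvec'],float))[0];t=np.array(m['tvec'],float).ravel();C=-R.T@t
    # resample onto plane grid 0.25mm
    g=np.arange(-.03,.03,.00025);gx,gy=np.meshgrid(g+c0[0],g+c0[1],indexing='ij')
    uv=proj(c,np.stack([gx,gy,np.full_like(gx,zp)],-1).reshape(-1,3)).reshape(len(g),len(g),2).astype(np.float32)
    im=cv2.remap(i.astype(np.float32),uv[...,0],uv[...,1],cv2.INTER_CUBIC)
    w=np.clip(im[...,0]-im[...,2]-40,0,140)   # orange
    rr=np.hypot(gx-c0[0],gy-c0[1]);w[rr>.02]=0
    cx,cy=(w*gx).sum()/w.sum(),(w*gy).sum()/w.sum()
    for it in range(3):
        th=np.arctan2(gy-cy,gx-cx);r=np.hypot(gx-cx,gy-cy);ww=w*(r>.004)*(r<.0155)
        z=(ww*np.exp(4j*th)).sum()/ww.sum()
    print(c,'orange centre',cx.round(4),cy.round(4),'slot deg',((np.degrees(np.angle(z))+180)/4)%90,abs(z))
    v=np.flip(im.clip(0,255).astype(np.uint8),(0,1));cv2.imwrite(f'pics/plane_{c}{f}.png',cv2.resize(v,(480,480))[...,::-1])
if __name__=='__main__':run(sys.argv[1])
E
python3 sock.py 2
```

```text
top orange centre 0.6115 0.1732 slot deg 35.225516929767345 0.46375609986283606
scene orange centre 0.6114 0.1737 slot deg 36.47049506137803 0.15956971514734683
```

View pics/plane_top2.png

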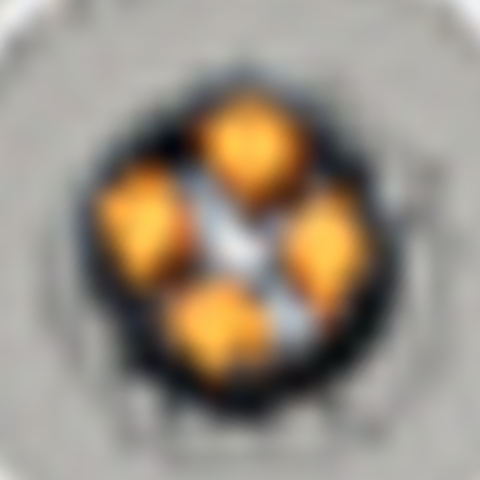

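View pics/plane_scene2.png

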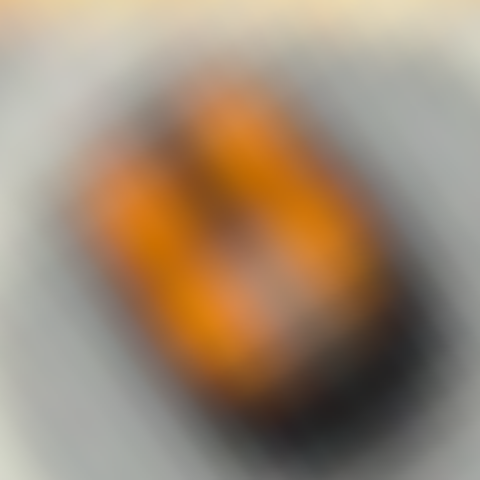

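```bash
python3 - <<'E'
from h import *
d=np.load('top0.npz')['d'];X=cloud('top',d)[120:205,400:480].reshape(-1,3)
q=X[(X[:,2]>.075)&(X[:,2]<.1)];print(q.min(0),q.max(0),rect if 0 else cv2.minEnclosingCircle((q[:,:2]*1000).astype(np.float32)))
E
python3 g.py .533 -.2296 .185 -3.5
```

```text
[ 0.62561577 -0.37992029  0.07502176] [ 0.82543994 -0.18052136  0.09778637] ((725.6199951171875, -280.6591491699219), 101.19520568847656)
t 7.83 pos [ 0.5534 -0.1149  0.1914] yaw 1.87 tilt 0.11 F [-0.1  0.8  0.6] gap 0.0856
shift tool [-0.0242  0.114   0.0064]
wz 5.37 j6 -0.28
```

```bash
python3 -m pendant '[{"wx":0,"wy":0,"wz":0,"x":-0.006,"y":0.0285,"z":0,"claw":1},{"wx":0,"wy":0,"wz":0,"x":-0.006,"y":0.0285,"z":0,"claw":1},{"wx":0,"wy":0,"wz":0,"x":-0.006,"y":0.0285,"z":0,"claw":1},{"wx":0,"wy":0,"wz":0,"x":-0.006,"y":0.0285,"z":0,"claw":1},{"wx":0,"wy":0,"wz":5.4,"x":0,"y":0,"z":0,"claw":1},{"wx":0,"wy":0,"wz":0,"x":0,"y":0,"z":0,"claw":1},{"wx":0,"wy":0,"wz":0,"x":0,"y":0,"z":0,"claw":1}]'
python3 g.py .533 -.2296 .111 -3.5
```

```text
t: 8.42
tool_pos: [0.534, -0.2276, 0.1904]
eef_rot: [[0.998, -0.056, 0.0], [-0.056, -0.998, 0.001], [0.0, -0.001, -1.0]]
ft_force: [1.1, -0.6, -0.7]
finger_gap: 0.0857
t 8.42 pos [ 0.534  -0.2276  0.1904] yaw -3.21 tilt 0.04 F [ 1.1 -0.6 -0.7] gap 0.0857
shift tool [-0.0009  0.0021  0.0794]
wz 0.29 j6 -0.39
```

```bash
python3 -m pendant '[{"wx":0,"wy":0,"wz":0.3,"x":-0.001,"y":0.002,"z":0.02,"claw":1},{"wx":0,"wy":0,"wz":0,"x":0,"y":0,"z":0.02,"claw":1},{"wx":0,"wy":0,"wz":0,"x":0,"y":0,"z":0.02,"claw":1},{"wx":0,"wy":0,"wz":0,"x":0,"y":0,"z":0.014,"claw":1},{"wx":0,"wy":0,"wz":0,"x":0,"y":0,"z":0.005,"claw":1},{"wx":0,"wy":0,"wz":0,"x":0,"y":0,"z":0,"claw":1}]'
python3 g.py .533 -.2296 .111 -3.5
python3 - <<'E'
from h import *
o=[]
for c,b in(('top',(200,250,395,460)),('scene',(220,310,360,450))):
    i,d=read_camera(c);np.savez(f'{c}3.npz',i=i,d=d);o.append(cv2.resize(i[b[0]:b[1],b[2]:b[3]],(400,400),interpolation=cv2.INTER_CUBIC))
cv2.imwrite('pics/g3.png',np.hstack(o)[...,::-1])
E
```

```text
t: 8.92
tool_pos: [0.5315, -0.2287, 0.1096]
eef_rot: [[0.998, -0.061, -0.003], [-0.061, -0.998, 0.002], [-0.003, -0.002, -1.0]]
ft_force: [-1.0, 0.4, -0.0]
finger_gap: 0.0851
t 8.92 pos [ 0.5315 -0.2287  0.1096] yaw -3.5 tilt 0.21 F [-1.   0.4 -0. ] gap 0.0851
shift tool [ 0.0016  0.0008 -0.0014]
wz -0.0 j6 -0.39
```

View pics/g3.png

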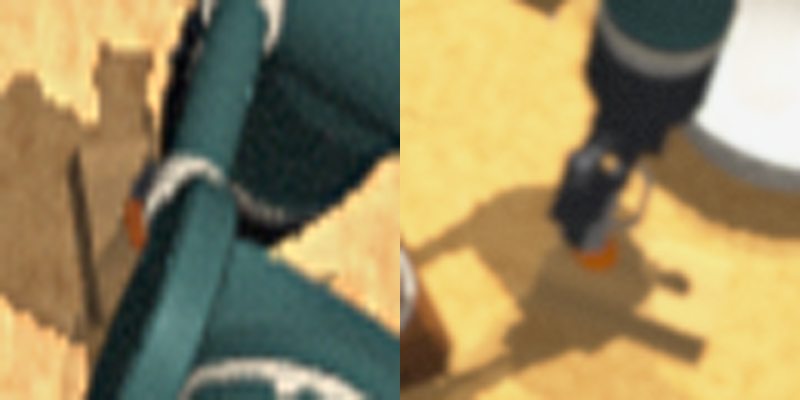

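The gripper straddles the cage, with the orange collar visible below it at (597,258) in the right panel. Closing now.

```bash
python3 -m pendant '[{"wx":0,"wy":0,"wz":0,"x":0.001,"y":0.001,"z":0,"claw":-1},{"wx":0,"wy":0,"wz":0,"x":0,"y":0,"z":0,"claw":-1},{"wx":0,"wy":0,"wz":0,"x":0,"y":0,"z":0,"claw":-1},{"wx":0,"wy":0,"wz":0,"x":0,"y":0,"z":0,"claw":-1},{"wx":0,"wy":0,"wz":0,"x":0,"y":0,"z":0,"claw":-1},{"wx":0,"wy":0,"wz":0,"x":0,"y":0,"z":0,"claw":-1}]' 60
python3 g.py
```

```text
t: 9.52
tool_pos: [0.5339, -0.2323, 0.1125]
eef_rot: [[0.998, -0.065, 0.002], [-0.065, -0.998, -0.001], [0.002, 0.001, -1.0]]
ft_force: [-0.5, 0.3, 6.3]
finger_gap: 0.0433
t 9.52 pos [ 0.5339 -0.2323  0.1125] yaw -3.71 tilt 0.12 F [-0.5  0.3  6.3] gap 0.0433
```

```bash
python3 -m pendant '[{"wx":0,"wy":0,"wz":0,"x":0,"y":0,"z":-0.01,"claw":-1},{"wx":0,"wy":0,"wz":0,"x":0,"y":0,"z":-0.02,"claw":-1},{"wx":0,"wy":0,"wz":0,"x":0,"y":0,"z":-0.03,"claw":-1},{"wx":0,"wy":0,"wz":0,"x":0,"y":0,"z":-0.03,"claw":-1},{"wx":0,"wy":0,"wz":0,"x":0,"y":0,"z":-0.03,"claw":-1},{"wx":0,"wy":0,"wz":0,"x":0,"y":0,"z":-0.01,"claw":-1}]'
python3 g.py .6117 .1732 .22 35.5
```

```text
t: 10.02
tool_pos: [0.535, -0.2328, 0.2467]
eef_rot: [[0.998, -0.065, 0.006], [-0.065, -0.998, -0.003], [0.007, 0.003, -1.0]]
ft_force: [1.6, -0.9, -0.2]
finger_gap: 0.0429
t 10.02 pos [ 0.535  -0.2328  0.2467] yaw -3.7 tilt 0.41 F [ 1.6 -0.9 -0.2] gap 0.0429
shift tool [ 0.0501 -0.4102  0.0259]
wz -39.2 j6 -0.39
```

```bash
python3 -m pendant '[{"wx":0,"wy":0,"wz":0,"x":0.005,"y":-0.02,"z":0,"claw":-1},{"wx":0,"wy":0,"wz":0,"x":0.005,"y":-0.04,"z":0,"claw":-1},{"wx":0,"wy":0,"wz":0,"x":0.005,"y":-0.04,"z":0,"claw":-1},{"wx":0,"wy":0,"wz":0,"x":0.005,"y":-0.04,"z":0,"claw":-1},{"wx":0,"wy":0,"wz":0,"x":0.005,"y":-0.04,"z":0,"claw":-1},{"wx":0,"wy":0,"wz":0,"x":0.005,"y":-0.04,"z":0,"claw":-1},{"wx":0,"wy":0,"wz":0,"x":0.005,"y":-0.04,"z":0,"claw":-1},{"wx":0,"wy":0,"wz":0,"x":0.005,"y":-0.04,"z":0,"claw":-1},{"wx":0,"wy":0,"wz":0,"x":0.005,"y":-0.04,"z":0,"claw":-1},{"wx":0,"wy":0,"wz":0,"x":0.005,"y":-0.03,"z":0,"claw":-1}]'
python3 -m pendant '[{"wx":0,"wy":0,"wz":0,"x":0,"y":-0.025,"z":0,"claw":-1},{"wx":0,"wy":0,"wz":0,"x":0,"y":-0.015,"z":0,"claw":-1},{"wx":0,"wy":0,"wz":-6.5,"x":0,"y":0,"z":0,"claw":-1},{"wx":0,"wy":0,"wz":-6.5,"x":0,"y":0,"z":0,"claw":-1},{"wx":0,"wy":0,"wz":-6.5,"x":0,"y":0,"z":0,"claw":-1},{"wx":0,"wy":0,"wz":-6.5,"x":0,"y":0,"z":0,"claw":-1},{"wx":0,"wy":0,"wz":-6.5,"x":0,"y":0,"z":0,"claw":-1},{"wx":0,"wy":0,"wz":-6.7,"x":0,"y":0,"z":0,"claw":-1},{"wx":0,"wy":0,"wz":0,"x":0,"y":0,"z":0,"claw":-1}]'
python3 g.py .6117 .1732 .22 35.5
```

```text
t: 10.85
tool_pos: [0.6061, 0.1372, 0.24]
eef_rot: [[0.998, -0.063, -0.002], [-0.063, -0.998, 0.001], [-0.002, -0.0, -1.0]]
ft_force: [0.8, 0.0, -0.5]
finger_gap: 0.0433
t: 11.6
tool_pos: [0.6089, 0.1732, 0.2403]
eef_rot: [[0.813, 0.583, -0.002], [0.583, -0.813, -0.001], [-0.002, -0.0, -1.0]]
ft_force: [0.7, -0.1, -1.8]
finger_gap: 0.0432
t 11.6 pos [0.6089 0.1732 0.2403] yaw 35.63 tilt 0.11 F [ 0.7 -0.1 -1.8] gap 0.0432
shift tool [0.0023 0.0017 0.0203]
wz 0.13 j6 -0.38
```

Run:
```python
from h import *
ps=[]
for k in range(2):
  for c in('top','scene'):
    i,d=read_camera(c);np.savez(f'{c}4.npz',i=i,d=d);ps.append(observe()['tool_pos'])
print(np.round(ps,4))
p=np.mean(ps,0)
for c in('top','scene'):
    z=np.load(f'{c}4.npz');i=z['i'];u,v=proj(c,[[.6117,.1732,.1]])[0].astype(int)
    a=i[v-38:v+38,u-50:u+50];cv2.imwrite(f'pics/{c}4.png',cv2.resize(a,(800,600),interpolation=cv2.INTER_CUBIC)[...,::-1])
    print(c,'crop origin',u-50,v-38,'scale 8; TCP,tip,collar,socket px',proj(c,[p,p-[0,0,.097],p-[0,0,.073],[.6117,.1732,.078]]).round(1).tolist())
```

```text
[[0.6089 0.1733 0.2404]
 [0.6091 0.1734 0.2406]
 [0.6091 0.1736 0.2407]
 [0.6092 0.1737 0.2409]]
top crop origin 231 153 scale 8; TCP,tip,collar,socket px [[276.5, 179.6], [280.0, 188.8], [279.2, 186.6], [282.2, 193.4]]
scene crop origin 257 153 scale 8; TCP,tip,collar,socket px [[306.2, 159.4], [306.9, 182.4], [306.7, 176.9], [307.8, 196.1]]
```

View pics/scene4.png

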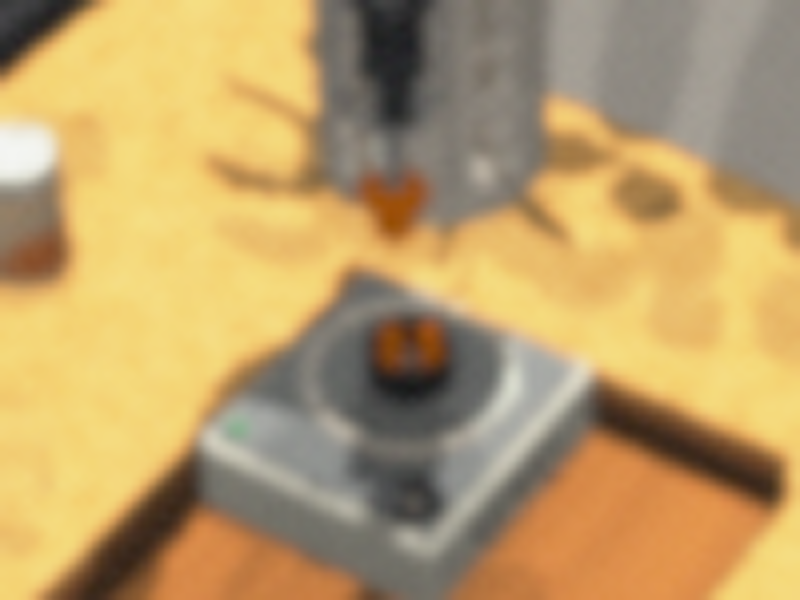

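View pics/top4.png

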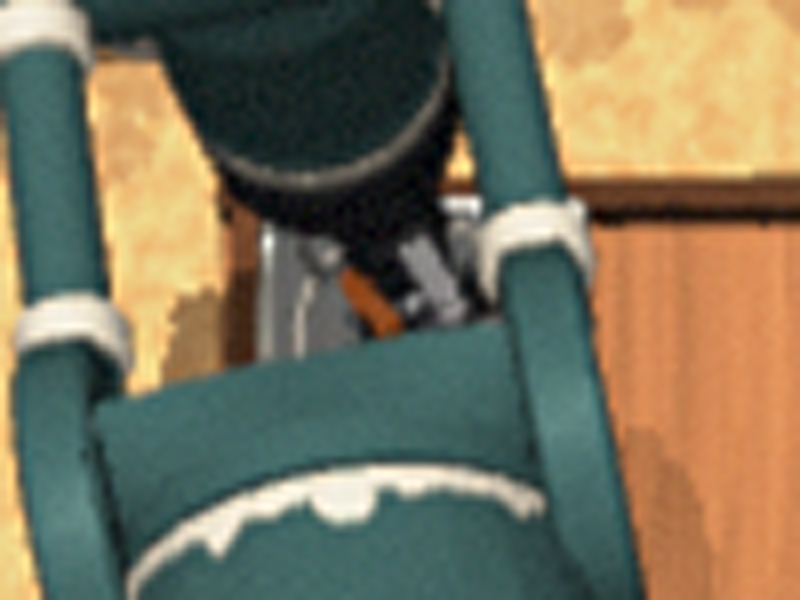

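Run:
```python
from h import *
z=np.load('scene4.npz');i=z['i'].astype(float);d=z['d']
w=np.clip(i[...,0]-i[...,2]-50,0,120)*(i[...,1]<150)
for n,(u0,u1,v0,v1) in dict(collar=(300,314,174,178),spline=(300,314,178,184),sock=(299,318,191,200)).items():
    W=w[v0:v1,u0:u1];v,u=np.mgrid[v0:v1,u0:u1]
    print(n,(W*u).sum()/W.sum(),(W*v).sum()/W.sum(),W.sum())
m=cloud('scene',d)[174:184,303:311];print(m[:,3].round(3),d[174:184,306])
p=np.array([.6091,.1735,.2407])
print(proj('scene',[p-[0,0,.097-.025],p-[0,0,.086],[.6117,.1732,.078],[.6117+.001*-.583,.1732+.001*.813,.078]]))
```

```text
collar 305.6571782178218 176.50618811881188 808.0
spline 305.7482037883736 180.07903331156106 3062.0
sock 308.0277957336781 196.03619909502262 1547.0
[[0.607 0.175 0.181]
 [0.606 0.174 0.178]
 [0.605 0.173 0.175]
 [0.603 0.172 0.173]
 [0.598 0.169 0.174]
 [0.597 0.168 0.171]
 [0.594 0.165 0.17 ]
 [0.603 0.172 0.155]
 [0.6   0.17  0.154]
 [0.602 0.172 0.148]] [1.2442176 1.2452153 1.2468861 1.2468975 1.2426742 1.2441096 1.2412256
 1.2601889 1.2580007 1.2649181]
[[306.73140129 176.67902751]
 [306.82585962 179.88249011]
 [307.83980884 196.13536984]
 [307.54304843 196.13905801]]
```

```bash
python3 -m pendant '[{"wx":0,"wy":0,"wz":0,"x":0.001,"y":0.0024,"z":0.01,"claw":-1},{"wx":0,"wy":0,"wz":0,"x":0.001,"y":0.0024,"z":0.02,"claw":-1},{"wx":0,"wy":0,"wz":0,"x":0,"y":0,"z":0.02,"claw":-1},{"wx":0,"wy":0,"wz":0,"x":0,"y":0,"z":0.008,"claw":-1},{"wx":0,"wy":0,"wz":0,"x":0,"y":0,"z":0,"claw":-1},{"wx":0,"wy":0,"wz":0,"x":0,"y":0,"z":0,"claw":-1}]'
python3 g.py .6135 .1708 .182 35.5
python3 - <<'E'
from h import *
i,d=read_camera('scene');np.savez('scene5.npz',i=i,d=d)
p=np.array(observe()['tool_pos'])
print(p,proj('scene',[p-[0,0,.097-.025],p-[0,0,.086],[.6117,.1732,.078]]))
a=i[165:215,275:342];cv2.imwrite('pics/s5.png',cv2.resize(a,(804,600),interpolation=cv2.INTER_CUBIC)[:,:800,::-1])
E
```

```text
t: 12.3
tool_pos: [0.6135, 0.1712, 0.1825]
eef_rot: [[0.814, 0.58, -0.002], [0.58, -0.814, -0.0], [-0.002, -0.001, -1.0]]
ft_force: [0.8, -0.1, -1.1]
finger_gap: 0.0431
t 12.3 pos [0.6135 0.1712 0.1825] yaw 35.48 tilt 0.1 F [ 0.8 -0.1 -1.1] gap 0.0431
shift tool [-0.0002  0.0003  0.0005]
wz -0.02 j6 -0.39
[0.61425338 0.17140014 0.18370277] [[308.53074485 188.76073308]
 [308.60796065 191.76234393]
 [307.83980884 196.13536984]]
```

View pics/s5.png

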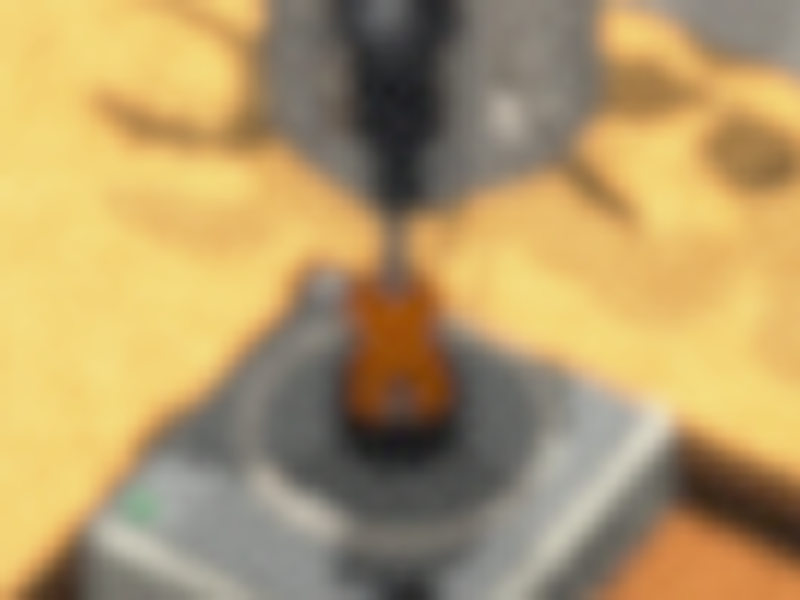

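The collar centre (392–395) sits about 1 mm left of the socket centre (about 399) in the crop. I'll shift 1 mm along tool +y and then descend carefully.

```bash
python3 -m pendant '[{"wx":0,"wy":0,"wz":0,"x":0,"y":0.001,"z":0.003,"claw":-1},{"wx":0,"wy":0,"wz":0,"x":0,"y":0,"z":0.003,"claw":-1},{"wx":0,"wy":0,"wz":0,"x":0,"y":0,"z":0,"claw":-1}]'
python3 -m pendant '[{"wx":0,"wy":0,"wz":0,"x":0,"y":0,"z":0.002,"claw":-1},{"wx":0,"wy":0,"wz":0,"x":0,"y":0,"z":0.002,"claw":-1},{"wx":0,"wy":0,"wz":0,"x":0,"y":0,"z":0,"claw":-1}]'
python3 g.py
```

```text
t: 12.6
tool_pos: [0.6147, 0.1705, 0.1776]
eef_rot: [[0.814, 0.581, 0.001], [0.581, -0.814, 0.0], [0.001, 0.0, -1.0]]
ft_force: [0.0, 0.8, -1.8]
finger_gap: 0.0434
t: 12.85
tool_pos: [0.6142, 0.1705, 0.1729]
eef_rot: [[0.814, 0.581, -0.0], [0.581, -0.814, -0.0], [-0.0, -0.0, -1.0]]
ft_force: [0.3, 0.5, -1.9]
finger_gap: 0.0436
t 12.85 pos [0.6142 0.1705 0.1729] yaw 35.51 tilt 0.03 F [ 0.3  0.5 -1.9] gap 0.0436
```

```bash
python3 -m pendant '[{"wx":0,"wy":0,"wz":0,"x":0,"y":0,"z":0.002,"claw":-1},{"wx":0,"wy":0,"wz":0,"x":0,"y":0,"z":0.002,"claw":-1},{"wx":0,"wy":0,"wz":0,"x":0,"y":0,"z":0,"claw":-1}]'
python3 g.py
```

```text
t: 13.1
tool_pos: [0.6143, 0.1706, 0.1688]
eef_rot: [[0.814, 0.581, -0.0], [0.581, -0.814, 0.0], [-0.0, -0.0, -1.0]]
ft_force: [0.4, 0.4, -1.3]
finger_gap: 0.0432
t 13.1 pos [0.6143 0.1706 0.1688] yaw 35.51 tilt 0.02 F [ 0.4  0.4 -1.3] gap 0.0432
```

```bash
python3 -m pendant '[{"wx":0,"wy":0,"wz":0,"x":0,"y":0,"z":0.002,"claw":-1},{"wx":0,"wy":0,"wz":0,"x":0,"y":0,"z":0.002,"claw":-1},{"wx":0,"wy":0,"wz":0,"x":0,"y":0,"z":0,"claw":-1}]'
python3 g.py
```

```text
t: 13.35
tool_pos: [0.6144, 0.1706, 0.1648]
eef_rot: [[0.814, 0.581, -0.0], [0.581, -0.814, -0.0], [-0.0, -0.0, -1.0]]
ft_force: [0.3, 0.9, -1.2]
finger_gap: 0.0433
t 13.35 pos [0.6144 0.1706 0.1648] yaw 35.51 tilt 0.02 F [ 0.3  0.9 -1.2] gap 0.0433
```

The tip is about 11 mm in with no resistance, so the spline has meshed. Pressing home.

```bash
python3 -m pendant '[{"wx":0,"wy":0,"wz":0,"x":0,"y":0,"z":0.003,"claw":-1},{"wx":0,"wy":0,"wz":0,"x":0,"y":0,"z":0.002,"claw":-1},{"wx":0,"wy":0,"wz":0,"x":0,"y":0,"z":0,"claw":-1}]' 100
python3 -m pendant '[{"wx":0,"wy":0,"wz":0,"x":0,"y":0,"z":0.002,"claw":-1},{"wx":0,"wy":0,"wz":0,"x":0,"y":0,"z":0.002,"claw":-1},{"wx":0,"wy":0,"wz":0,"x":0,"y":0,"z":0,"claw":-1}]'
python3 g.py
```

```text
t: 13.6
tool_pos: [0.6145, 0.1706, 0.1606]
eef_rot: [[0.814, 0.581, 0.0], [0.581, -0.814, 0.0], [0.0, 0.0, -1.0]]
ft_force: [-0.6, 0.1, 4.0]
finger_gap: 0.0427
t: 13.85
tool_pos: [0.6146, 0.1706, 0.1569]
eef_rot: [[0.814, 0.581, 0.0], [0.581, -0.814, 0.0], [0.0, 0.0, -1.0]]
ft_force: [-2.2, -0.9, 6.0]
finger_gap: 0.0427
t 13.85 pos [0.6146 0.1706 0.1569] yaw 35.5 tilt 0.03 F [-2.2 -0.9  6. ] gap 0.0427
```

```bash
python3 -m pendant '[{"wx":0,"wy":0,"wz":0,"x":0,"y":0,"z":0.002,"claw":-1},{"wx":0,"wy":0,"wz":0,"x":0,"y":0,"z":0.001,"claw":-1},{"wx":0,"wy":0,"wz":0,"x":0,"y":0,"z":0,"claw":-1}]'
python3 -m pendant '[{"wx":0,"wy":0,"wz":0,"x":0,"y":0,"z":0.002,"claw":-1},{"wx":0,"wy":0,"wz":0,"x":0,"y":0,"z":0,"claw":-1}]'
python3 g.py
```

```text
t: 14.1
tool_pos: [0.6146, 0.1706, 0.1547]
eef_rot: [[0.814, 0.581, 0.0], [0.581, -0.814, 0.0], [0.0, 0.0, -1.0]]
ft_force: [-2.9, -0.3, 7.8]
finger_gap: 0.0427
t: 14.27
tool_pos: [0.6148, 0.1706, 0.1546]
eef_rot: [[0.814, 0.581, 0.001], [0.581, -0.814, 0.0], [0.001, 0.0, -1.0]]
ft_force: [-6.4, -1.4, 16.5]
finger_gap: 0.0424
t 14.27 pos [0.6148 0.1706 0.1546] yaw 35.51 tilt 0.05 F [-6.4 -1.4 16.5] gap 0.0424
```

```bash
python3 -m pendant '[{"wx":0,"wy":0,"wz":0,"x":0,"y":0,"z":0.0015,"claw":-1},{"wx":0,"wy":0,"wz":0,"x":0,"y":0,"z":0,"claw":-1},{"wx":0,"wy":0,"wz":0,"x":0,"y":0,"z":0,"claw":-1},{"wx":0,"wy":0,"wz":0,"x":0,"y":0,"z":0,"claw":-1}]'
python3 - <<'E'
from h import *
i,d=read_camera('scene');np.savez('scene6.npz',i=i,d=d);i2,d2=read_camera('top');np.savez('top6.npz',i=i2,d=d2)
cv2.imwrite('pics/s6.png',np.hstack([cv2.resize(i[165:240,265:340],(400,400),interpolation=cv2.INTER_CUBIC),cv2.resize(i2[165:265,250:350],(400,400),interpolation=cv2.INTER_CUBIC)])[...,::-1])
E
python3 g.py
```

```text
t: 14.6
tool_pos: [0.6149, 0.1705, 0.1544]
eef_rot: [[0.814, 0.581, 0.001], [0.581, -0.814, 0.0], [0.001, 0.001, -1.0]]
ft_force: [-8.4, -2.1, 21.5]
finger_gap: 0.0427
t 14.7 pos [0.6149 0.1705 0.1545] yaw 35.51 tilt 0.09 F [-8.8 -2.1 22.2] gap 0.0426
```

View pics/s6.png

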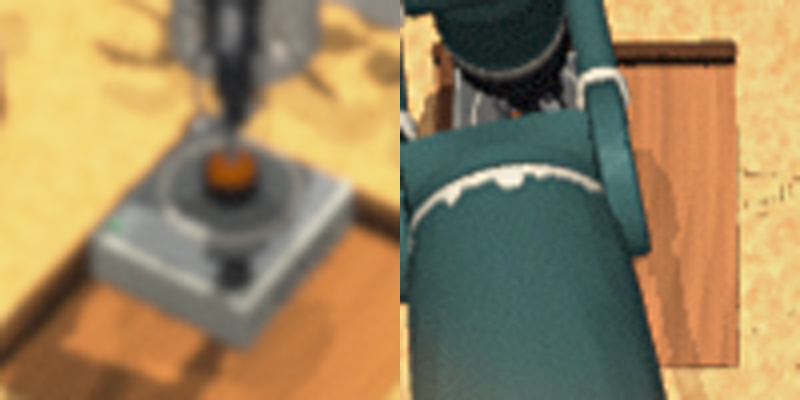

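The collar sits on the socket at (232,168) in the left panel, and the mixer is still against both rails. A last numeric check of the mixer's pose, then I'll hand in.

```bash
python3 - <<'E'
from h import *
for f in('2','6'):
    z=np.load(f'scene{f}.npz');d=z['d'];X=cloud('scene',d)
    m=np.zeros(d.shape,bool);m[185:240,275:335]=1;m&=(d>0)&(X[...,2]>.049)&(X[...,2]<.0575)
    q=X[m];a=np.radians(2.1);u=q[:,0]*np.cos(a)+q[:,1]*np.sin(a);v=-q[:,0]*np.sin(a)+q[:,1]*np.cos(a)
    print(f,np.percentile(u,[.5,99.5]).round(4),np.percentile(v,[.5,99.5]).round(4))
E
python3 g.py
```

```text
2 [0.5434 0.6721] [0.09   0.2086]
6 [0.5438 0.6687] [0.0895 0.2084]
t 14.7 pos [0.6149 0.1705 0.1545] yaw 35.51 tilt 0.09 F [-8.8 -2.1 22.2] gap 0.0426
```

```bash
python3 -c "
from bench import bot
print(bot.finish_job())"
```

```text
the job is handed in; nothing more can be done
None
```

The job was handed in at 14.7 s with the mixer in its corner and the beater pressed home and still gripped; the interface gave no verdict.

- **Mixer:** I pushed it with the spread fingers against the far rail, then the left rail. Each push stopped firmly at about 20 N. In the last pictures its near, left and right edges had moved less than 1 mm since the push. The far edge read about 3 mm nearer, probably because the gripper hid it, so I could not confirm it directly.
- **Beater:** I gripped the cage and turned it to 35.5°, the slot angle I measured (35.2° from the top camera, 36.5° from the scene camera). It slid in freely and met the ejector spring at about 12 mm. It stopped at about 22 mm, with the collar on the socket in the last picture.
- **Final hold:** the push down is about 22 N and the grip is set at 100 N, with the fingers 43 mm apart. The tool is tilted 0.1°.
- **Alignment:** the beater sat about 3 mm off the grasp point along the pads. I corrected this from the scene picture before inserting it. Some sideways force remains (about 9 N), which pushes the mixer towards the far rail.
- **Bowl, mug and jar:** my path stayed clear of them and I saw no contact, but I did not measure their final positions.

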